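# Tug-check the catches of two food bins

### The job

Check that the lids of the two food bins are caught, the left bin first and then the right: take the lid's bar handle and tug it gently upward, holding the pull for a moment. If the lid gives, lift it clearly off its catch, then press it fully home until the catch snaps and tug it again to be sure it holds, before you go on to the other bin. Do not force open a lid that is caught, leave the jar, mug and glass where they stand, and finish with both lids shut, caught and let go.

Things in the scene. Friction and masses are not known exactly. Their poses are not given: they have to be found in the camera images.
- bin_a: one of two identical white food bins (one at y > 0, one at y < 0) with a hinged wooden lid; 180 mm deep (x), 150 wide (y), 110 high; does not move. Origin: centre of its underside; +x from its front (handle, spring catch; faces the robot) to its back; hinge line along y at x = 90, z = 110 mm. Either may be the uncaught one. Caught lids withstand a tug of 20 N at the bar; about 15 N down on the bar snaps and re-catches a lid
- bin_a_lid (a joint): lid hinge of bin_a, rad: 0 = fully down, grows as the front lifts. A caught lid lies at 0; tugged, it lifts to about 0.012 (2 mm at the bar) and is stopped by the catch. An uncaught lid looks nearly shut (rests on the catch at about 0.05) and lifts freely with 3 to 5 N; lift it past 0.1 (8 mm) to be sure. It sinks back softly if let go, and is not caught by its own weight
- bin_a_bar (a point): middle of the steel bar handle on the lid of bin_a: a round bar 12 mm thick, 84 mm long along the bin's y on two 10 mm end posts, its axis 30 mm above the lid's top (24 mm free under it). With the lid fully down it lies at x = -65, y = 0, z = 153 mm in the bin's frame, 155 mm ahead of the hinge line. Axes as the bin's, turning with the lid
- bin_b: one of two identical white food bins (one at y > 0, one at y < 0) with a hinged wooden lid; 180 mm deep (x), 150 wide (y), 110 high; does not move. Origin: centre of its underside; +x from its front (handle, spring catch; faces the robot) to its back; hinge line along y at x = 90, z = 110 mm. Either may be the uncaught one. Caught lids withstand a tug of 20 N at the bar; about 15 N down on the bar snaps and re-catches a lid
- bin_b_lid (a joint): lid hinge of bin_b, rad: 0 = fully down, grows as the front lifts. A caught lid lies at 0; tugged, it lifts to about 0.012 (2 mm at the bar) and is stopped by the catch. An uncaught lid looks nearly shut (rests on the catch at about 0.05) and lifts freely with 3 to 5 N; lift it past 0.1 (8 mm) to be sure. It sinks back softly if let go, and is not caught by its own weight
- bin_b_bar (a point): middle of the steel bar handle on the lid of bin_b: a round bar 12 mm thick, 84 mm long along the bin's y on two 10 mm end posts, its axis 30 mm above the lid's top (24 mm free under it). With the lid fully down it lies at x = -65, y = 0, z = 153 mm in the bin's frame, 155 mm ahead of the hinge line. Axes as the bin's, turning with the lid
- sugar_jar: glass jar with a cork lid, 75 mm wide, 110 mm high; a bystander, loose, to be left standing where it is. Origin: centre of its underside, z up
- mug: cream mug standing on its rim, 71 mm wide (106 with handle), 85 mm high; a bystander, loose, to be left standing where it is. Origin: centre of its underside, z up
- tumbler: ribbed green glass standing on its rim, 69 mm wide, 104 mm high; a bystander, loose, to be left standing where it is. Origin: centre of its underside, z up

How it is judged:
By the outcome, as a careful person would: the job done as asked, in the order asked, and still so for the second after the job is handed in, with the robot touching nothing.
It also fails if it takes over 61 s, if anything falls off the work surface, if the arm or the gripper's body presses on something with over 40 N, if the wrist force passes 120 N, or if a joint passes its speed limit or range.

### The arm

A 6-joint arm with a two-finger parallel gripper is mounted at the origin on a cart in front of the work surface, level with it; the furniture and walls round the work are solid. World frame = base frame: x ahead of the robot, y to its left, z up, the work surface at z = 0. Lengths are in m, angles in degrees, forces in N, time in s.
With the tool pointing down it reaches from about 0.375 to 0.9 m from the base axis. Payload 3.1 kg.
Tool frame: the origin (TCP) lies on the centre line of the jaws, within the pads' length; the fingertips stand 25 mm ahead of it and the grasp point (between the pads) lies 6 mm ahead of it; z points along the fingers, y is the line along which they close (so a half turn about z gives the same grasp; the last joint's range is limited). The gripper opens to 87 mm and grips with 3 to 60 N. Pads are 19 mm wide; open, the fingers measure 117 mm over their backs; the gripper's body (75 mm by 190 mm) begins 51 mm behind the grasp point.
Start: joints at [-77.836, 30.224, 82.088, -0, 67.689, -10.227], TCP at [0.238, -0.578, 0.248] pointing down, gripper open.
Joint ranges: [-176.69, 176.69], [-43.24, 126.21], [12.49, 139.97], [-82, 262], [0, 151.66], [-163.58, 163.58]. Speed limits (degrees/s): [159.86, 159.86, 180, 180, 180, 180].

### API

Orientations are given as a 3x3 rotation matrix whose columns are the frame's x, y, z axes.
In Python, from rig import * gives the robot as it stands.
- The arm moves only by the tool step_arm, never from a script. Its argument "steps" is a list of rows, each a list of 7 numbers: the shift along the tool's x, y, z normalised to -1 to 1, where 1 is 0.3 m, then the turn, a rotation vector about the tool's x, y, z normalised to -1 to 1, where 1 is 45 degrees, then the gripper's target within -1 to 1 (shut at 1, half-way at 0, fully open at -1). A call has 1 to 8 rows; each row is the pose to reach, as a shift and turn from the pose commanded when the call began, along the tool's axes at that moment; what a row does not reach only later rows make up. A row lasts 1/12 s, in which the tool goes at most 41.7 mm and 7.16 degrees, less where a joint would pass 70% of its speed; a pose out of reach is approached as far as the arm can. A call with a number of a shift or a turn outside -1 to 1 is refused whole. A call with a gripper value outside its range is refused whole. The fingers move at their own pace and stop on an object; the grip force is fixed at half the most. Time passes only in rows, so rows that repeat a pose let the fingers close. It gives the time, the measured TCP pose, the force, the opening and the grip force at its end, in the units of the state.
- read_state(): the state, without advancing time (a new reading comes with each control period).
- capture(name): name is "scene" or "top" or "wrist"; returns a dict with "image" (384x512x3 uint8, red, green, blue), "vertical_fov" (degrees; the focal length in pixels is half the picture's height over the tangent of half this angle, whatever the lens; pixels are square), "cx", "cy" (the principal point, pixels), "k1" (the pictures are not rectified: a ray, as slopes to the right and down, at radius r is drawn at 1 + k1 r^2 times it, then the intrinsics apply), "world_from_camera" (4x4, takes a point from camera to world coordinates); the wrist camera has in their place "T_tool_cam" (4x4, takes a point from camera to tool coordinates, whose origin is the TCP and whose axes are the flange's). Camera axes: x right, y down, z forward; pixel columns grow to the right and rows downward; lengths in m; the calibration is good to about 2 mm. A picture is of the moment at which its call begins: read the wrist's pose just before it. There is no depth.
- hand_in(): hands the job in; it is judged then, once.
The state is a dict: "time_s": time; "joint_positions": joint angles; "qvel": joint speeds; "tau": joint torques, N m; "position": TCP position; "tcp_rot": TCP orientation; "force": force on the tool from outside, world axes, zero at the start; "moment": the same for the moment, N m; "opening": opening from 0.0 (shut) to 1.0 (fully open); "grasp_force": force on a finger pad.
Only numpy, scipy, OpenCV 4.12 (cv2) and the standard library are available. Lean on these libraries where they do the work, as an engineer would, in place of code of your own. Each camera call takes 0.05 s, during which the arm holds its last target. There are 200 camera calls.

## Working session

There is one attempt and no reset: what is moved stays moved. The work goes in short steps, Python scripts to look and compute and a tool call to move; the robot and the scene stay as the last step left them, time stands still between calls to the robot, and variables do not carry over. Pictures are saved under pics/ and viewed, at most 10 in all, crops included, and the job is handed in when it is done.

Besides the shell and the picture viewer there is one more tool, called after "Emit:" as name([rows], argument=value, ...), one row to a line, values as JSON. step_arm: Moves the arm, as the interface text tells. Scaled input: -1 to 1 covers 0.3 m each way for a shift and 45 degrees each way for a turn. Its arguments: {"type":"object","properties":{"steps":{"type":"array"}},"required":["steps"]}

```bash
ls; mkdir -p pics; python3 - <<'E'
from rig import *
import cv2,numpy as np
s=read_state();print(s)
for n in("scene","top"):
    c=capture(n);cv2.imwrite(f"pics/{n}0.png",cv2.cvtColor(c["image"],cv2.COLOR_RGB2BGR))
    print(n,c["vertical_fov"],c["cx"],c["cy"],c["k1"],np.round(c["world_from_camera"],4).tolist())
c=capture("wrist");print(c["vertical_fov"],c["cx"],c["cy"],c["k1"],np.round(c["T_tool_cam"],4).tolist())
E
```

```text
pics
{'time_s': 0.0, 'joint_positions': array([-7.78354349e+01,  3.02779148e+01,  8.21567347e+01, -2.65230683e-03,
        6.76881602e+01, -1.02286775e+01]), 'qvel': array([ 0.0703798 ,  0.03961282, -0.07289526,  0.01513818, -0.01792324,
        0.02523621]), 'tau': array([-1.33608879e-03, -4.40036559e+01, -1.76592118e+01,  6.32473198e-02,
        5.81236265e-02, -1.57871523e-04]), 'position': array([ 0.23795734, -0.57719344,  0.24658091]), 'tcp_rot': array([[ 9.24584341e-01,  3.80977103e-01, -4.93528485e-04],
       [ 3.80977273e-01, -9.24582049e-01,  2.08627910e-03],
       [ 3.38516992e-04, -2.11696413e-03, -9.99997702e-01]]), 'force': array([-0.63670458, -0.304296  ,  0.55903252]), 'moment': array([-0.00679144, -0.0150501 , -0.02786366]), 'grasp_force': 0.0, 'opening': 1.0049128489350518}
scene 42.64150426805137 261.042783113567 187.80953902932092 0.020604655385169954 [[0.9761, -0.1768, 0.1264, 0.4324], [-0.2172, -0.8125, 0.541, -0.7925], [0.0071, -0.5555, -0.8315, 1.3548], [0.0, 0.0, 0.0, 1.0]]
top 55.74549745546629 248.58590366129948 190.49633039583892 -0.003765303232341429 [[-0.0253, -0.9885, 0.1492, 0.4295], [-0.9996, 0.0237, -0.0128, 0.0067], [0.0091, -0.1494, -0.9887, 1.2228], [0.0, 0.0, 0.0, 1.0]]
69.80988098214607 254.92912560345087 190.17020553311212 -0.012701492146202665 [[0.0006, -0.9518, -0.3068, 0.0858], [1.0, 0.0004, 0.001, 0.0006], [-0.0008, -0.3068, 0.9518, -0.1373], [0.0, 0.0, 0.0, 1.0]]
```

View pics/top0.png

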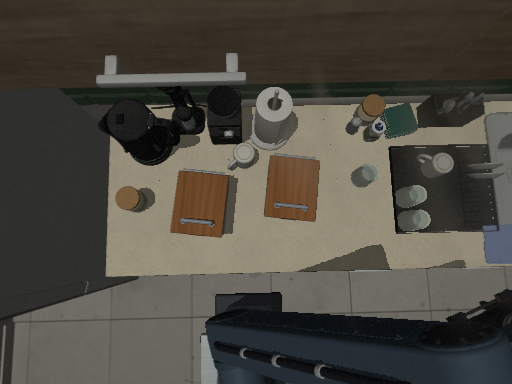

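View pics/scene0.png

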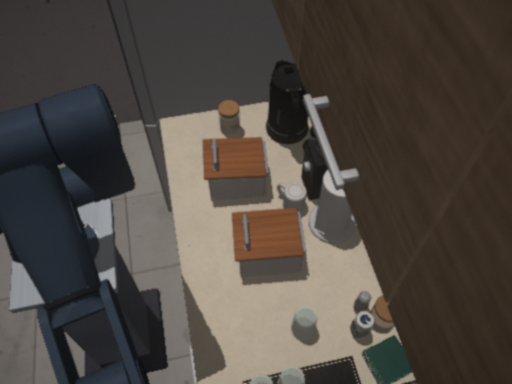

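The top view shows the left bin's lid around (200,203) with its bar at (197,222), and the right bin's lid at (292,188) with its bar at (291,207). The mug is at (242,155). In the scene view the bars are at (214,153) and (246,232).

```bash
cat > h.py <<'E'
from rig import *
import cv2,numpy as np
def ray(c,uv,T):
    f=c["image"].shape[0]/2/np.tan(np.radians(c["vertical_fov"]/2))
    d=np.array([(uv[0]-c["cx"])/f,(uv[1]-c["cy"])/f]);u=d.copy()
    for _ in range(10):u=d/(1+c["k1"]*(u@u))
    v=T[:3,:3]@np.array([u[0],u[1],1]);return T[:3,3],v/np.linalg.norm(v)
def onz(c,uv,T,z):
    o,v=ray(c,uv,T);return o+v*(z-o[2])/v[2]
def tri(a,b):
    A=np.stack([a[1],-b[1]],1);t=np.linalg.lstsq(A,b[0]-a[0],rcond=None)[0]
    p,q=a[0]+a[1]*t[0],b[0]+b[1]*t[1];return (p+q)/2,np.linalg.norm(p-q)
def lids(c,minA=1000):
    hsv=cv2.cvtColor(c["image"],cv2.COLOR_RGB2HSV)
    wood=cv2.inRange(hsv,(3,110,50),(16,255,255))
    wood=cv2.morphologyEx(wood,cv2.MORPH_OPEN,np.ones((3,3)))
    out=[]
    for k in cv2.findContours(wood,cv2.RETR_EXTERNAL,cv2.CHAIN_APPROX_NONE)[0]:
        if cv2.contourArea(k)<minA: continue
        hull=cv2.convexHull(k);m=np.zeros(wood.shape,np.uint8);cv2.fillPoly(m,[hull],255)
        m=cv2.erode(m,np.ones((5,5)))
        bar=((hsv[...,1]<90)&(hsv[...,2]>70)&(m>0)).astype(np.uint8)
        n,l,st,ce=cv2.connectedComponentsWithStats(bar)
        if n<2: continue
        i=1+np.argmax(st[1:,4]);ys,xs=np.where(l==i)
        out.append(dict(rect=cv2.minAreaRect(hull),barc=ce[i],bar=cv2.minAreaRect(np.stack([xs,ys],1).astype(np.float32)),n=st[i,4]))
    return out
E
python3 - <<'E'
from h import *
np.set_printoptions(precision=4,suppress=True)
t=capture("top");s=capture("scene")
L=sorted(lids(t),key=lambda o:o["barc"][0]);S=sorted(lids(s),key=lambda o:o["barc"][1])
T=t["world_from_camera"];Q=s["world_from_camera"]
for a,b in zip(L,S):
    print(a["n"],b["n"],a["barc"],b["barc"],a["rect"],a["bar"])
    print("tri",*tri(ray(t,a["bar"][0],T),ray(s,b["bar"][0],Q)))
    print("z.153",onz(t,a["bar"][0],T,.153),onz(s,b["bar"][0],Q,.153))
    for c,W,o in((t,T,a),(s,Q,b)):
        p=np.array([onz(c,q,W,.123) for q in cv2.boxPoints(o["rect"])]);print("lid",p[:,:2].tolist(),p.mean(0), np.linalg.norm(np.diff(p,axis=0),axis=1))
        p=np.array([onz(c,q,W,.153) for q in cv2.boxPoints(o["bar"])]);e=np.diff(p,axis=0);e=e[np.argmax(np.linalg.norm(e,axis=1))];print("bar len",np.linalg.norm(e),"dir",np.degrees(np.arctan2(e[1],e[0])))
E
```

```text
139 131 [195.3813 221.3885] [214.3893 153.7786] ((199.21951293945312, 203.4681396484375), (51.441646575927734, 62.84552764892578), 6.483074188232422) ((196.4558868408203, 221.9264678955078), (33.54512405395508, 5.316455841064453), 5.906141757965088)
tri [0.5026 0.1509 0.1341] 0.0003997580448383873
z.153 [0.5012 0.1484 0.153 ] [0.5017 0.1363 0.153 ]
lid [[0.47552452116967436, 0.23159515435153166], [0.666677811493754, 0.21104932908300297], [0.6447106837800408, 0.05373274246802609], [0.4543565274677294, 0.07827894389286466]] [0.5603 0.1437 0.123 ] [0.1923 0.1588 0.1919]
bar len 0.09877513452653026 dir -97.30742636734159
lid [[0.4767592730726807, 0.23349990783640462], [0.6710768413626143, 0.20191277847591527], [0.6413515693429617, 0.048068683565187786], [0.45770000980304315, 0.07866731110311476]] [0.5617 0.1405 0.123 ] [0.1969 0.1567 0.1862]
bar len 0.11331205613082135 dir -95.62818656135963
141 172 [290.9787 205.6879] [245.4302 230.7616] ((292.17822265625, 188.21783447265625), (50.94590377807617, 61.09528350830078), 5.710593223571777) ((290.5365905761719, 206.0429229736328), (33.29363250732422, 6.060637950897217), 4.5739216804504395)
tri [ 0.5434 -0.1331  0.1308] 0.0003356131157919812
z.153 [ 0.5413 -0.1303  0.153 ] [ 0.5413 -0.1451  0.153 ]
lid [[0.5158413320517481, -0.05160854504485846], [0.7045638745331676, -0.076509363459596], [0.6847718392637756, -0.23363126681486018], [0.4966793066464205, -0.20478695589735785]] [ 0.6005 -0.1416  0.123 ] [0.1904 0.1584 0.1903]
bar len 0.09880147284394673 dir -95.99684385650082
lid [[0.5160082472898707, -0.05727010815513078], [0.7119999127443951, -0.08045171037471432], [0.6824959681227167, -0.23370290483718548], [0.49846769976534, -0.21069112569325754]] [ 0.6022 -0.1455  0.123 ] [0.1974 0.1561 0.1855]
bar len 0.11362272663562074 dir -98.93484068367846
```

```bash
cat >> h.py <<'E'
from scipy.spatial.transform import Rotation as Ro
np.set_printoptions(precision=4,suppress=True)
def Rdown(yawbin): # tool y along bin +x, z down
    a=np.radians(yawbin);y=np.array([np.cos(a),np.sin(a),0]);z=np.array([0,0,-1.]);return np.stack([np.cross(y,z),y,z],1)
def plan(ps,yaw,p0=None,R0=None):
    s=read_state();R0=s["tcp_rot"] if R0 is None else R0;p0=s["position"] if p0 is None else p0
    rv=Ro.from_matrix(R0.T@Rdown(yaw)).as_rotvec(degrees=True)
    print("turn",rv/45)
    for p in ps: print("shift",R0.T@(np.array(p)-p0)/.3)
E
python3 - <<'E'
from h import *
plan([(.36,-.32,.29)],-7.5)
plan([(.45,-.05,.29),(.50,.135,.29)],-7.5,p0=np.array([.36,-.32,.29]),R0=Rdown(-22.5))
plan([(.50,.135,.29)],-7.5,p0=np.array([.45,-.05,.29]),R0=Rdown(-7.5))
E
```

```text
turn [-0.0011 -0.0009 -1.3357]
shift [ 0.703  -0.639  -0.1423]
turn [ 0.      0.     -0.3333]
shift [ 0.9463 -0.0673  0.    ]
shift [ 1.5798 -0.1493  0.    ]
turn [0. 0. 0.]
shift [0.6331 0.0847 0.    ]
```

Emit:
step_arm([
  [0.1,-0.09,-0.03,0,0,-0.15,-1],
  [0.2,-0.18,-0.06,0,0,-0.3,-1],
  [0.3,-0.27,-0.09,0,0,-0.45,-1],
  [0.4,-0.36,-0.12,0,0,-0.6,-1],
  [0.5,-0.45,-0.14,0,0,-0.75,-1],
  [0.6,-0.54,-0.14,0,0,-0.9,-1],
  [0.7,-0.64,-0.14,0,0,-1,-1],
  [0.7,-0.64,-0.14,0,0,-1,-1],
])

```text
time_s: 0.92
position: [0.36, -0.3128, 0.2894]
tcp_rot: [[0.377, 0.926, -0.001], [0.926, -0.377, 0.006], [0.005, -0.003, -1.0]]
force: [-0.4, -0.2, -0.4]
opening: 1.0
grasp_force: 0.0
```

Emit:
step_arm([
  [0.12,0,0,0,0,-0.1,-1],
  [0.25,-0.01,0,0,0,-0.2,-1],
  [0.38,-0.02,0,0,0,-0.3,-1],
  [0.5,-0.03,0,0,0,-0.33,-1],
  [0.63,-0.04,0,0,0,-0.33,-1],
  [0.76,-0.05,0,0,0,-0.33,-1],
  [0.88,-0.06,0,0,0,-0.33,-1],
  [0.95,-0.07,0,0,0,-0.33,-1],
])

```text
time_s: 1.58
position: [0.4499, -0.0464, 0.2897]
tcp_rot: [[0.134, 0.991, 0.001], [0.991, -0.134, 0.001], [0.001, 0.001, -1.0]]
force: [0.3, -0.0, -0.1]
opening: 0.997
grasp_force: 0.0
```

Emit:
step_arm([
  [0.12,0.02,0,0,0,0,-1],
  [0.24,0.04,0,0,0,0,-1],
  [0.36,0.05,0,0,0,0,-1],
  [0.48,0.07,0,0,0,0,-1],
  [0.58,0.08,0,0,0,0,-1],
  [0.63,0.08,0,0,0,0,-1],
  [0.63,0.08,0,0,0,0,-1],
  [0.63,0.08,0,0,0,0,-1],
])

```text
time_s: 2.25
position: [0.4985, 0.1351, 0.2893]
tcp_rot: [[0.133, 0.991, -0.001], [0.991, -0.133, -0.001], [-0.001, -0.0, -1.0]]
force: [-0.4, -0.4, 0.8]
opening: 1.0
grasp_force: 0.0
```

```bash
cat >> h.py <<'E'
def wrist(name=None):
    s=read_state();c=capture("wrist");T=np.eye(4);T[:3,:3]=s["tcp_rot"];T[:3,3]=s["position"]
    if name: cv2.imwrite(f"pics/{name}.png",cv2.cvtColor(c["image"],cv2.COLOR_RGB2BGR))
    return s,c,T@c["T_tool_cam"]
E
python3 - <<'E'
from h import *
s,c,T=wrist("w1");print(s["time_s"],s["position"],s["tcp_rot"],s["force"])
for o in lids(c,3000):
    print(o)
    print(onz(c,o["bar"][0],T,.153))
E
```

```text
2.25 [0.4985 0.1351 0.2893] [[ 0.1333  0.9911 -0.0005]
 [ 0.9911 -0.1333 -0.0007]
 [-0.0007 -0.0004 -1.    ]] [-0.3876 -0.3887  0.8377]
{'rect': ((310.697021484375, 160.62286376953125), (137.14405822753906, 180.06541442871094), 89.37724304199219), 'barc': array([256.9802, 167.8387]), 'bar': ((255.5, 169.0), (98.0, 17.0), 90.0), 'n': np.int32(1265)}
[0.5028 0.1537 0.153 ]
```

View pics/w1.png

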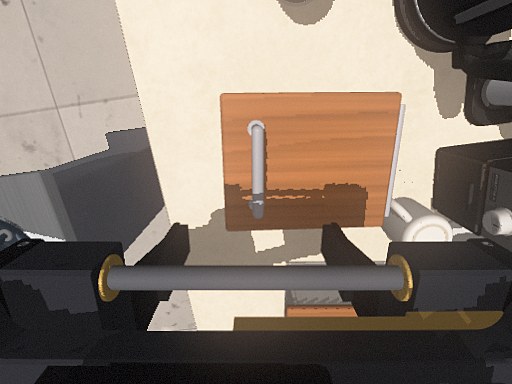

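The wrist view shows the left lid's bar running from about (258,124) to (258,217), parallel to the tool's x axis. The yaw is therefore right.

```bash
python3 - <<'E'
from h import *
s,c,T=wrist()
im=cv2.cvtColor(c["image"],cv2.COLOR_RGB2HSV)
for v in (140,150,160,170,180): 
    xs=np.where((im[v,240:285,1]<90)&(im[v,240:285,2]>60))[0]+240; print(v,xs.min(),xs.max())
for z in(.153,.161):
    p=onz(c,(258,170),T,z);a=onz(c,(258,124),T,z);b=onz(c,(258,217),T,z);print(p,a,b,np.linalg.norm(a-b), np.degrees(np.arctan2(*(a-b)[:2])))
    plan([(p[0],p[1],.215),(p[0],p[1],.164)],-7.6)
E
```

```text
140 251 263
150 252 263
160 252 263
170 252 263
180 252 263
[0.5051 0.1516 0.153 ] [0.5111 0.197  0.153 ] [0.4983 0.0999 0.153 ] 0.09789512996740676 7.509751676083701
turn [-0.0006  0.0009 -0.0045]
shift [0.0614 0.0141 0.2479]
shift [0.0615 0.0141 0.4179]
[0.5052 0.1535 0.161 ] [0.5111 0.1976 0.161 ] [0.4986 0.1034 0.161 ] 0.09503176220109028 7.509751676083672
turn [-0.0006  0.0009 -0.0045]
shift [0.0679 0.0138 0.2479]
shift [0.068  0.0138 0.4179]
```

Emit:
step_arm([
  [0.06,0.012,0.05,0,0,0,-1],
  [0.06,0.012,0.12,0,0,0,-1],
  [0.06,0.012,0.18,0,0,0,-1],
  [0.06,0.012,0.22,0,0,0,-1],
  [0.06,0.012,0.25,0,0,0,-1],
  [0.06,0.012,0.25,0,0,0,-1],
  [0.06,0.012,0.25,0,0,0,-1],
])

```text
time_s: 2.93
position: [0.5047, 0.1513, 0.2145]
tcp_rot: [[0.137, 0.991, -0.0], [0.991, -0.137, -0.0], [-0.0, -0.0, -1.0]]
force: [0.6, 0.0, -0.1]
opening: 1.003
grasp_force: 0.0
```

```bash
python3 - <<'E'
from h import *
s,c,T=wrist("w2");print(s["time_s"],s["position"],s["force"])
plan([(.505,.151,.163)],-7.5)
E
```

```text
2.9333 [0.5047 0.1513 0.2145] [ 0.609   0.0038 -0.1409]
turn [ 0.0013 -0.0002 -0.0073]
shift [-0.0019 -0.0004  0.1737]
```

View pics/w2.png

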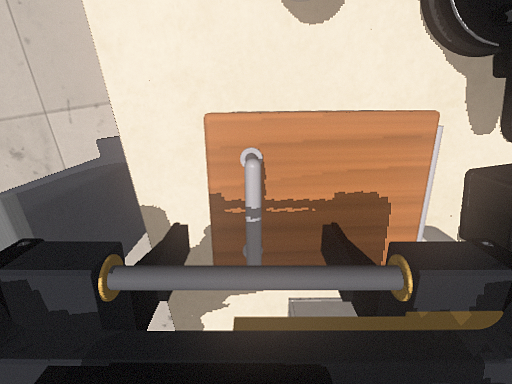

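The bar at column 253 lies midway between the fingertips (187 and 323), so I descend over it and close.

Emit:
step_arm([
  [0,0,0.04,0,0,0,-1],
  [0,0,0.08,0,0,0,-1],
  [0,0,0.12,0,0,0,-1],
  [0,0,0.15,0,0,0,-1],
  [0,0,0.17,0,0,0,-1],
  [0,0,0.17,0,0,0,-1],
  [0,0,0.17,0,0,0,-1],
])

```text
time_s: 3.57
position: [0.5049, 0.1522, 0.1638]
tcp_rot: [[0.135, 0.991, 0.0], [0.991, -0.135, 0.0], [0.0, 0.0, -1.0]]
force: [-0.0, -0.3, -0.5]
opening: 0.999
grasp_force: 0.0
```

Emit:
step_arm([
  [0,0,0,0,0,0,1],
  [0,0,0,0,0,0,1],
  [0,0,0,0,0,0,1],
  [0,0,0,0,0,0,1],
  [0,0,0,0,0,0,1],
  [0,0,0,0,0,0,1],
  [0,0,0,0,0,0,1],
  [0,0,0,0,0,0,1],
])

```text
time_s: 4.23
position: [0.5046, 0.1522, 0.1636]
tcp_rot: [[0.135, 0.991, 0.0], [0.991, -0.135, 0.0], [0.0, 0.0, -1.0]]
force: [0.1, -0.9, 0.2]
opening: 0.478
grasp_force: 0.0
```

Emit:
step_arm([
  [0,0,0,0,0,0,1],
  [0,0,0,0,0,0,1],
  [0,0,0,0,0,0,1],
  [0,0,0,0,0,0,1],
  [0,0,0,0,0,0,1],
  [0,0,0,0,0,0,1],
  [0,0,0,0,0,0,1],
  [0,0,0,0,0,0,1],
])

```text
time_s: 4.9
position: [0.5034, 0.1523, 0.1634]
tcp_rot: [[0.135, 0.991, -0.003], [0.991, -0.135, 0.0], [-0.0, -0.002, -1.0]]
force: [-4.4, 1.3, 3.7]
opening: 0.121
grasp_force: 29.7
```

Emit:
step_arm([
  [0,0,-0.004,0,0,0,1],
  [0,0,-0.007,0,0,0,1],
  [0,0,-0.01,0,0,0,1],
  [0,0,-0.01,0,0,0,1],
])

```text
time_s: 5.23
position: [0.5044, 0.1522, 0.1665]
tcp_rot: [[0.135, 0.991, -0.001], [0.991, -0.135, -0.0], [-0.0, -0.001, -1.0]]
force: [-2.7, -0.5, -1.3]
opening: 0.123
grasp_force: 29.9
```

Emit:
step_arm([
  [0,0,-0.004,0,0,0,1],
  [0,0,-0.007,0,0,0,1],
  [0,0,-0.01,0,0,0,1],
  [0,0,-0.01,0,0,0,1],
  [0,0,-0.01,0,0,0,1],
  [0,0,-0.01,0,0,0,1],
])

```text
time_s: 5.73
position: [0.5055, 0.1521, 0.1697]
tcp_rot: [[0.135, 0.991, 0.002], [0.991, -0.135, -0.0], [0.0, 0.002, -1.0]]
force: [1.1, 0.1, -2.5]
opening: 0.121
grasp_force: 30.1
```

The lid rises freely: 6 mm at 2.5 N, so the left one is uncaught. I lift it clearly, following the hinge arc.

Emit:
step_arm([
  [0,0.003,-0.01,0,0,0,1],
  [0,0.006,-0.02,0,0,0,1],
  [0,0.009,-0.03,0,0,0,1],
  [0,0.012,-0.04,0,0,0,1],
  [0,0.015,-0.05,0,0,0,1],
  [0,0.015,-0.05,0,0,0,1],
  [0,0.015,-0.05,0,0,0,1],
  [0,0.015,-0.05,0,0,0,1],
])

```text
time_s: 6.4
position: [0.5127, 0.1512, 0.1856]
tcp_rot: [[0.135, 0.991, 0.008], [0.991, -0.135, -0.0], [0.001, 0.008, -1.0]]
force: [6.7, -1.7, -6.7]
opening: 0.123
grasp_force: 30.4
```

```bash
python3 - <<'E'
from h import *
s,c,T=wrist("w3");print(s["time_s"],s["position"],s["force"],s["moment"])
E
```

```text
6.4 [0.5127 0.1512 0.1856] [ 6.681  -1.6541 -6.7131] [-0.2131 -1.038   0.0647]
```

View pics/w3.png

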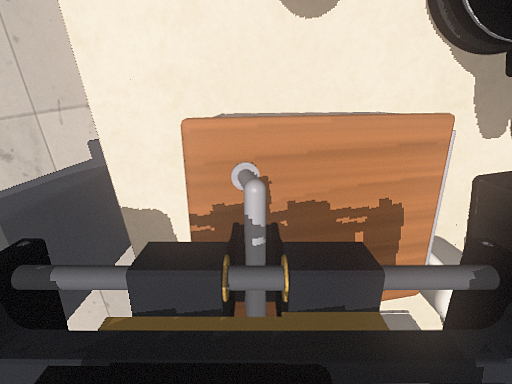

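The picture shows the lid lifted well off its front edge, with the bar held between the pads at (255,250). Next I lower it along the arc.

Emit:
step_arm([
  [0,-0.003,0.01,0,0,0,1],
  [0,-0.006,0.02,0,0,0,1],
  [0,-0.009,0.03,0,0,0,1],
  [0,-0.012,0.04,0,0,0,1],
  [0,-0.015,0.05,0,0,0,1],
  [0,-0.018,0.06,0,0,0,1],
  [0,-0.02,0.07,0,0,0,1],
  [0,-0.02,0.07,0,0,0,1],
])

```text
time_s: 7.12
position: [0.5036, 0.1524, 0.1633]
tcp_rot: [[0.135, 0.991, 0.001], [0.991, -0.135, -0.0], [0.0, 0.001, -1.0]]
force: [4.4, -1.8, -2.1]
opening: 0.126
grasp_force: 29.9
```

Emit:
step_arm([
  [0,-0.001,0.004,0,0,0,1],
  [0,-0.002,0.008,0,0,0,1],
  [0,-0.003,0.012,0,0,0,1],
  [0,-0.003,0.012,0,0,0,1],
])

```text
time_s: 7.45
position: [0.5031, 0.1525, 0.1616]
tcp_rot: [[0.135, 0.991, 0.003], [0.991, -0.135, -0.0], [0.0, 0.003, -1.0]]
force: [2.7, -2.7, 8.7]
opening: 0.123
grasp_force: 29.1
```

Resting on the catch and starting to press. I continue in small steps.

Emit:
step_arm([
  [0,-0.001,0.004,0,0,0,1],
  [0,-0.001,0.008,0,0,0,1],
  [0,-0.001,0.008,0,0,0,1],
  [0,-0.001,0.008,0,0,0,1],
])

```text
time_s: 7.78
position: [0.502, 0.1526, 0.158]
tcp_rot: [[0.135, 0.991, 0.001], [0.991, -0.135, 0.0], [0.0, 0.001, -1.0]]
force: [4.7, -1.1, -2.2]
opening: 0.123
grasp_force: 30.1
```

Emit:
step_arm([
  [0,-0.001,0.004,0,0,0,1],
  [0,-0.001,0.008,0,0,0,1],
  [0,-0.001,0.008,0,0,0,1],
  [0,-0.001,0.008,0,0,0,1],
])

```text
time_s: 8.12
position: [0.5011, 0.1527, 0.1546]
tcp_rot: [[0.135, 0.991, -0.002], [0.991, -0.135, 0.0], [-0.0, -0.002, -1.0]]
force: [2.9, -1.5, -2.4]
opening: 0.12
grasp_force: 29.9
```

Emit:
step_arm([
  [0,-0.001,0.004,0,0,0,1],
  [0,-0.001,0.008,0,0,0,1],
  [0,-0.001,0.008,0,0,0,1],
  [0,-0.001,0.008,0,0,0,1],
])

```text
time_s: 8.45
position: [0.5011, 0.1527, 0.1541]
tcp_rot: [[0.135, 0.991, -0.0], [0.991, -0.135, -0.0], [-0.0, -0.0, -1.0]]
force: [1.1, -1.8, 9.3]
opening: 0.121
grasp_force: 29.2
```

Emit:
step_arm([
  [0,0,0.003,0,0,0,1],
  [0,0,0.006,0,0,0,1],
  [0,0,0.006,0,0,0,1],
  [0,0,0.006,0,0,0,1],
])

```text
time_s: 8.78
position: [0.5011, 0.1527, 0.1538]
tcp_rot: [[0.135, 0.991, 0.001], [0.991, -0.135, -0.0], [0.0, 0.001, -1.0]]
force: [-1.5, -2.1, 20.8]
opening: 0.119
grasp_force: 28.5
```

Hard stop at z≈0.154 with 21 N down, so the lid is pressed home. Now the second tug.

Emit:
step_arm([
  [0,0,-0.004,0,0,0,1],
  [0,0,-0.008,0,0,0,1],
  [0,0,-0.012,0,0,0,1],
  [0,0.001,-0.016,0,0,0,1],
  [0,0.001,-0.018,0,0,0,1],
  [0,0.001,-0.018,0,0,0,1],
])

```text
time_s: 9.28
position: [0.5015, 0.1526, 0.1559]
tcp_rot: [[0.135, 0.991, -0.001], [0.991, -0.135, 0.0], [-0.0, -0.001, -1.0]]
force: [2.9, -0.1, -3.1]
opening: 0.12
grasp_force: 30.1
```

Emit:
step_arm([
  [0,0,-0.003,0,0,0,1],
  [0,0,-0.005,0,0,0,1],
  [0,0,-0.005,0,0,0,1],
  [0,0,-0.005,0,0,0,1],
])

```text
time_s: 9.62
position: [0.5016, 0.1526, 0.1566]
tcp_rot: [[0.135, 0.991, -0.001], [0.991, -0.135, 0.0], [-0.0, -0.001, -1.0]]
force: [5.2, -1.2, -9.9]
opening: 0.118
grasp_force: 30.6
```

Emit:
step_arm([
  [0,0,-0.002,0,0,0,1],
  [0,0,-0.002,0,0,0,1],
  [0,0,-0.002,0,0,0,1],
  [0,0,-0.002,0,0,0,1],
  [0,0,-0.002,0,0,0,1],
  [0,0,-0.002,0,0,0,1],
  [0,0,-0.002,0,0,0,1],
  [0,0,-0.002,0,0,0,1],
])

```text
time_s: 10.28
position: [0.5017, 0.1526, 0.1568]
tcp_rot: [[0.135, 0.991, -0.001], [0.991, -0.135, 0.0], [-0.0, -0.001, -1.0]]
force: [6.4, -0.6, -12.0]
opening: 0.123
grasp_force: 30.8
```

The lid held a 12 N tug at the 2 mm stop, so the left lid is caught. I relax the pull and release.

Emit:
step_arm([
  [0,0,0.004,0,0,0,1],
  [0,0,0.008,0,0,0,1],
  [0,0,0.012,0,0,0,1],
  [0,0,0.012,0,0,0,1],
  [0,0,0.012,0,0,0,-1],
  [0,0,0.012,0,0,0,-1],
  [0,0,0.012,0,0,0,-1],
  [0,0,0.012,0,0,0,-1],
])

```text
time_s: 10.95
position: [0.5006, 0.1528, 0.1549]
tcp_rot: [[0.135, 0.991, -0.002], [0.991, -0.135, 0.0], [-0.0, -0.002, -1.0]]
force: [0.4, 0.7, 0.8]
opening: 0.34
grasp_force: 0.0
```

Emit:
step_arm([
  [0,0,0,0,0,0,-1],
  [0,0,0,0,0,0,-1],
  [0,0,0,0,0,0,-1],
  [0,0,0,0,0,0,-1],
  [0,0,0,0,0,0,-1],
  [0,0,0,0,0,0,-1],
  [0,0,0,0,0,0,-1],
])

```text
time_s: 11.53
position: [0.5016, 0.1526, 0.1548]
tcp_rot: [[0.135, 0.991, -0.0], [0.991, -0.135, 0.0], [0.0, -0.0, -1.0]]
force: [0.9, -0.0, -0.4]
opening: 0.87
grasp_force: 0.0
```

Emit:
step_arm([
  [0,0,-0.06,0,0,0,-1],
  [0,0,-0.15,0,0,0,-1],
  [0,0,-0.25,0,0,0,-1],
  [0,0,-0.35,0,0,0,-1],
  [0,0,-0.43,0,0,0,-1],
  [0,0,-0.43,0,0,0,-1],
  [0,0,-0.43,0,0,0,-1],
])

```text
time_s: 12.12
position: [0.5023, 0.1527, 0.2853]
tcp_rot: [[0.135, 0.991, 0.004], [0.991, -0.135, 0.0], [0.001, 0.004, -1.0]]
force: [0.1, 0.2, -0.3]
opening: 1.0
grasp_force: 0.0
```

```bash
python3 - <<'E'
from h import *
plan([(.541,-.135,.285)],-7.5)
s,c,T=wrist("w4")
E
```

```text
turn [ 0.0047 -0.001  -0.0057]
shift [-0.9329  0.2571  0.0013]
```

Emit:
step_arm([
  [-0.13,0.04,0,0,0,0,-1],
  [-0.26,0.07,0,0,0,0,-1],
  [-0.39,0.11,0,0,0,0,-1],
  [-0.52,0.14,0,0,0,0,-1],
  [-0.65,0.18,0,0,0,0,-1],
  [-0.78,0.22,0,0,0,0,-1],
  [-0.9,0.25,0,0,0,0,-1],
  [-0.93,0.257,0,0,0,0,-1],
])

```text
time_s: 12.83
position: [0.5405, -0.1397, 0.2818]
tcp_rot: [[0.14, 0.99, -0.002], [0.99, -0.14, -0.002], [-0.002, -0.002, -1.0]]
force: [0.4, 0.1, 0.2]
opening: 1.001
grasp_force: 0.0
```

Emit:
step_arm([
  [0,0,0,0,0,0,-1],
  [0,0,0,0,0,0,-1],
])

```text
time_s: 13.0
position: [0.5392, -0.1337, 0.2821]
tcp_rot: [[0.137, 0.991, -0.004], [0.991, -0.137, 0.003], [0.002, -0.004, -1.0]]
force: [-0.4, 0.3, 0.8]
opening: 1.001
grasp_force: 0.0
```

```bash
python3 - <<'E'
from h import *
s,c,T=wrist("w5");print(s["time_s"],s["position"])
im=cv2.cvtColor(c["image"],cv2.COLOR_RGB2HSV)
for o in lids(c,3000): print(o)
E
```

```text
13.0 [ 0.5392 -0.1337  0.2821]
{'rect': ((314.0, 173.5), (133.0, 180.0), 90.0), 'barc': array([258.4418, 181.9496]), 'bar': ((258.5, 183.0), (17.0, 98.0), 0.0), 'n': np.int32(1229)}
```

View pics/w5.png

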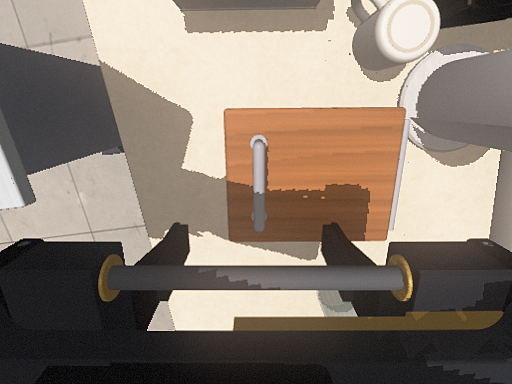

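The right lid's bar runs from (260,138) to (260,231), again aligned with the tool.

```bash
python3 - <<'E'
from h import *
s,c,T=wrist();print(s["position"])
a=onz(c,(260,138),T,.153);b=onz(c,(260,231),T,.153);p=onz(c,(260,185),T,.153);print(a,b,p)
plan([(p[0],p[1],.156)],-7.5)
E
```

```text
[ 0.5392 -0.1328  0.2824]
[ 0.5517 -0.0825  0.153 ] [ 0.5391 -0.1802  0.153 ] [ 0.5457 -0.1293  0.153 ]
turn [-0.0036 -0.0021 -0.0041]
shift [0.0122 0.0205 0.4227]
```

Emit:
step_arm([
  [0.01,0.014,0.08,0,0,0,-1],
  [0.01,0.014,0.16,0,0,0,-1],
  [0.01,0.014,0.24,0,0,0,-1],
  [0.01,0.014,0.3,0,0,0,-1],
  [0.01,0.014,0.35,0,0,0,-1],
  [0.01,0.014,0.39,0,0,0,-1],
  [0.01,0.014,0.41,0,0,0,-1],
  [0.01,0.014,0.41,0,0,0,-1],
])

```text
time_s: 13.77
position: [0.5439, -0.1297, 0.1595]
tcp_rot: [[0.133, 0.991, -0.003], [0.991, -0.133, 0.002], [0.001, -0.004, -1.0]]
force: [0.4, 0.4, 0.3]
opening: 0.997
grasp_force: 0.0
```

Emit:
step_arm([
  [0,0,0,0,0,0,1],
  [0,0,0,0,0,0,1],
  [0,0,0,0,0,0,1],
  [0,0,0,0,0,0,1],
  [0,0,0,0,0,0,1],
  [0,0,0,0,0,0,1],
  [0,0,0,0,0,0,1],
  [0,0,0,0,0,0,1],
])

```text
time_s: 14.43
position: [0.5449, -0.1319, 0.1609]
tcp_rot: [[0.135, 0.991, 0.0], [0.991, -0.135, -0.0], [-0.0, 0.0, -1.0]]
force: [-0.2, 0.5, 0.8]
opening: 0.477
grasp_force: 0.0
```

Emit:
step_arm([
  [0,0,0,0,0,0,1],
  [0,0,0,0,0,0,1],
  [0,0,0,0,0,0,1],
  [0,0,0,0,0,0,1],
  [0,0,0,0,0,0,1],
  [0,0,0,0,0,0,1],
  [0,0,0,0,0,0,1],
  [0,0,0,0,0,0,1],
])

```text
time_s: 15.1
position: [0.5429, -0.1315, 0.1606]
tcp_rot: [[0.134, 0.991, -0.005], [0.991, -0.134, 0.001], [0.0, -0.005, -1.0]]
force: [-5.9, -0.3, 3.3]
opening: 0.124
grasp_force: 30.0
```

Gripped. I tug the right lid gently in small steps.

Emit:
step_arm([
  [0,0,-0.004,0,0,0,1],
  [0,0,-0.007,0,0,0,1],
  [0,0,-0.01,0,0,0,1],
  [0,0,-0.01,0,0,0,1],
])

```text
time_s: 15.43
position: [0.5435, -0.1315, 0.1629]
tcp_rot: [[0.135, 0.991, -0.004], [0.991, -0.135, 0.001], [0.0, -0.004, -1.0]]
force: [-5.1, -1.1, -4.5]
opening: 0.127
grasp_force: 30.0
```

Emit:
step_arm([
  [0,0,-0.003,0,0,0,1],
  [0,0,-0.005,0,0,0,1],
  [0,0,-0.005,0,0,0,1],
  [0,0,-0.005,0,0,0,1],
])

```text
time_s: 15.77
position: [0.5436, -0.1315, 0.1634]
tcp_rot: [[0.135, 0.991, -0.004], [0.991, -0.135, 0.001], [0.001, -0.004, -1.0]]
force: [-3.8, -3.2, -20.0]
opening: 0.13
grasp_force: 30.0
```

The lid stopped at about 2.5 mm and the force rose sharply, so it is caught. I ease the pull to a gentle hold.

Emit:
step_arm([
  [0,0,0.004,0,0,0,1],
  [0,0,0.004,0,0,0,1],
  [0,0,0.004,0,0,0,1],
  [0,0,0.004,0,0,0,1],
  [0,0,0.004,0,0,0,1],
  [0,0,0.004,0,0,0,1],
  [0,0,0.004,0,0,0,1],
  [0,0,0.004,0,0,0,1],
])

```text
time_s: 16.43
position: [0.5436, -0.1315, 0.1633]
tcp_rot: [[0.135, 0.991, -0.003], [0.991, -0.135, 0.001], [0.0, -0.003, -1.0]]
force: [-5.1, -3.8, -15.2]
opening: 0.126
grasp_force: 30.0
```

Emit:
step_arm([
  [0,0,0.004,0,0,0,1],
  [0,0,0.008,0,0,0,1],
  [0,0,0.011,0,0,0,1],
  [0,0,0.011,0,0,0,1],
  [0,0,0.011,0,0,0,1],
])

```text
time_s: 16.85
position: [0.5434, -0.1315, 0.1623]
tcp_rot: [[0.134, 0.991, -0.003], [0.991, -0.134, 0.0], [0.0, -0.003, -1.0]]
force: [-9.6, -0.9, -0.2]
opening: 0.129
grasp_force: 30.0
```

Emit:
step_arm([
  [0,0,0,0,0,0,-1],
  [0,0,0,0,0,0,-1],
  [0,0,0,0,0,0,-1],
  [0,0,0,0,0,0,-1],
  [0,0,0,0,0,0,-1],
  [0,0,0,0,0,0,-1],
  [0,0,0,0,0,0,-1],
  [0,0,0,0,0,0,-1],
])

```text
time_s: 17.52
position: [0.5455, -0.1319, 0.1612]
tcp_rot: [[0.135, 0.991, 0.001], [0.991, -0.135, -0.0], [-0.0, 0.001, -1.0]]
force: [-0.3, -0.7, 1.0]
opening: 0.648
grasp_force: 0.0
```

Emit:
step_arm([
  [0,0,0,0,0,0,-1],
  [0,0,0,0,0,0,-1],
  [0,0,0,0,0,0,-1],
  [0,0,0,0,0,0,-1],
  [0,0,0,0,0,0,-1],
])

```text
time_s: 17.93
position: [0.5449, -0.1318, 0.1608]
tcp_rot: [[0.135, 0.991, -0.0], [0.991, -0.135, 0.0], [0.0, -0.0, -1.0]]
force: [-0.1, -1.0, 0.1]
opening: 0.975
grasp_force: 0.0
```

Emit:
step_arm([
  [0,0,-0.06,0,0,0,-1],
  [0,0,-0.15,0,0,0,-1],
  [0,0,-0.25,0,0,0,-1],
  [0,0,-0.35,0,0,0,-1],
  [0,0,-0.43,0,0,0,-1],
  [0,0,-0.43,0,0,0,-1],
  [0,0,-0.43,0,0,0,-1],
  [0,0,-0.43,0,0,0,-1],
])

```text
time_s: 18.6
position: [0.5442, -0.1315, 0.2891]
tcp_rot: [[0.135, 0.991, -0.001], [0.991, -0.135, 0.001], [0.0, -0.002, -1.0]]
force: [0.5, -0.4, -0.2]
opening: 0.998
grasp_force: 0.0
```

```bash
python3 - <<'E'
from h import *
c=capture("scene");im=cv2.cvtColor(c["image"],cv2.COLOR_RGB2BGR)
a=cv2.imread("pics/scene0.png");r=lambda i:cv2.resize(i[80:350,150:400],(400,432))
cv2.imwrite("pics/end.png",np.hstack([r(a),r(im)]))
s=read_state();print(s["time_s"],s["position"],s["force"])
E
```

```text
18.65 [ 0.544  -0.1314  0.2885] [-0.2416  0.699  -0.8013]
```

View pics/end.png

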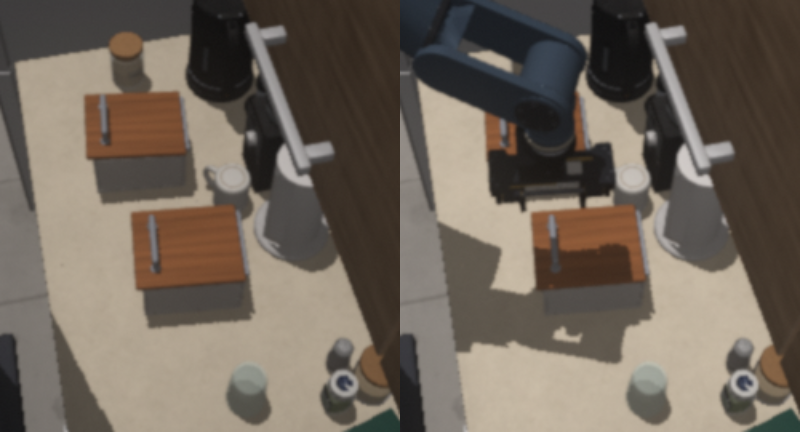

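In the before/after pair, both lids lie shut. The mug (632,180) and tumbler (648,385) match the earlier view, and the arm hides the jar but never went near it. The gripper is clear of everything.

```bash
python3 -c "
from rig import *
print(hand_in())"
```

```text
the job is handed in; nothing more can be done
None
```

The left lid was uncaught: I lifted it, pressed it home, and it then held a 12 N tug. The right lid was already caught and held 15 N, briefly peaking at 20 N. Both are shut and released, and the job was handed in at about 19 s.

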